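# Check the oil: seat the dipstick, draw it and hold it level to read

### The job

Take the oil check on the engine: the wiped dipstick lies with its tip in the drip tray. Put it into the engine's dipstick tube and push it fully home until its flange sits on the mouth, then draw it right out again and hold it up level, marked face upward and higher than the mouth of the tube, touching nothing but your gripper. Finish while still holding it there, steady, and leave everything else on the bench where it is.

Things in the scene. Friction and masses are not known exactly. Their poses are not given: they have to be found in the camera images.
- dipstick: The engine's dipstick, straight and stiff, 201 mm long, about 50 g, mass centre about 108 mm from the tip. Origin at the tip of its flat steel blade (6 mm wide in y, 3 mm thick in z, 138 mm long), on the centreline; +x runs from the tip to the handle, +z out of the face whose last 40 mm at the tip bear engraved hatch marks.
- dipstick_grip (a point): Middle of the dipstick's flat black plastic loop handle, on the centreline 180 mm from the tip. The loop runs from 155 to 201 mm, is 24 mm wide (y) with flat parallel sides, and 12 mm thick (z). Same axes as dipstick.
- dipstick_tip (a point): Tip of the blade, the same point as the dipstick's origin. At the start it rests on the tray's floor and the blade leans marks up, tip low, about 18 degrees from level, over the tray's wall some 126 mm from the tip; the handle hangs outside the tray, its middle about 60 mm above the bench.
- dipstick_seat (a point): Centre of the underside of the dipstick's round black flange (34 mm diameter, 5 mm thick, 150 to 155 mm from the tip); it meets the tube's mouth when fully home. Below it a round rubber plug, 13 mm diameter, 12 mm long, tapered to 9 mm at its front.
- dip_tube: The engine's dipstick tube, a fixed steel pipe 19 mm outside, open at the top. Origin at the centre of its flared mouth (27 mm inside, 31 mm outside), 163 mm above the bench; +z points out along the tube, up and away from the engine, 40 degrees from vertical; x is level. The dipstick goes in along -z, its +x along the tube's +z. It slides freely and stops when the flange meets the mouth.
- engine: Small aluminium engine, fixed. Origin on the bench below the foot of the dipstick tube, z up; the tube rises towards the engine's -y, its mouth 115 mm out. The crankcase lies to +y (y 5 to 165 mm, x -60 to 120 mm, 170 mm high, small fittings to 212 mm); its finned cylinder leans away to +y, 290 mm high; the output shaft sticks out to -x.
- tray: Sheet steel drip tray, fixed, 220 mm (x) by 190 mm (y), walls 42 mm high and 3 mm thick, open at the top. Origin under its centre; the dipstick's handle hangs over the wall at its -y side.
- spark_plug: Spark plug lying in the tray, about 70 mm long; leave it.
- socket: Steel socket, 26 mm across and 30 mm high, standing in the tray; leave it.
- oil_filter: White oil filter canister, 72 mm across and 86 mm high, standing on the bench; leave it.
- spray_can: Spray can, 64 mm across and 190 mm high, standing on the bench; leave it.
- wrench: Spanner 190 mm long lying flat on the bench; leave it.
- screwdriver: Screwdriver 180 mm long lying on the bench; leave it.
- oil_bottle: Black oil bottle, 62 by 92 mm and 194 mm high, standing on the bench; leave it.
- dip_tube_neck (a point): Point on the tube's axis 12 mm inside the mouth where the flare has narrowed to the bore of 15 mm. The bore goes on to 160 mm below the mouth, so a dipstick that is home does not touch bottom.
Things that resemble listed ones, but are neither listed nor needed, are in the scene too. Of the things shaped like the dipstick, the black one is meant.

How it is judged:
By the outcome, as a careful person would: the job done as asked, in the order asked, and still so for the second after the job is handed in, while the arm keeps its last pose, push and grip.
It also fails if it takes over 50 s, if anything falls off the work surface, if the arm or the gripper's body presses on something with over 40 N, if the wrist force passes 120 N, or if a joint passes its speed limit or range.

### The arm

A 6-joint arm with a two-finger parallel gripper is mounted at the origin on the work surface. World frame = base frame: x ahead of the robot, y to its left, z up, the work surface at z = 0. Lengths are in m, angles in rad, forces in N, time in s.
With the tool pointing down it reaches from about 0.35 to 0.975 m from the base axis. Payload 4.9 kg.
Tool frame: the origin (TCP) lies where the fingers leave the gripper's body, on its centre line; the fingertips stand 73 mm ahead of it and the grasp point (between the pads) lies 54 mm ahead of it (arm.grasp_offset is the distance from the TCP to the grasp point, in m); y points along the fingers, x is the direction in which the jaws open and shut, and the axes are right-handed (so a half turn about y gives the same grasp; the last joint's range is limited). The gripper opens to 85 mm and grips with 20 to 120 N. Pads are 22 mm wide; open, the fingers measure 114 mm over their backs; the gripper's body (76 mm by 85 mm) begins 54 mm behind the grasp point. The pads swing forward as they close: fully open they stand 13 mm farther back than shut.
Start: joints at [-1.22, 0.053, 1.613, -0, 1.476, -0.119], TCP at [0.283, -0.557, 0.304] pointing down, gripper open.
Joint ranges: [-3.01, 3.01], [-1.01, 2.22], [0.06, 2.58], [-1.02, 4.17], [0.09, 2.62], [-3.14, 3.14]. Speed limits (rad/s): [2.57, 2.57, 3.14, 3.14, 3.14, 3.14].

### API

Orientations are given as a unit quaternion [x, y, z, w].
In Python, from plant import monitor, viewer, close_job, arm gives the robot as it stands.
- The arm moves only by the tool jog_arm, never from a script. Its arguments are lists of equal length, an entry for each row: "dp": the shift along the tool's x, y, z in units of 40 mm (1.0 is 40 mm), a list of three; "rotation": the turn, a rotation vector about the tool's x, y, z in rad, a list of three. A call has 1 to 8 rows; each row shifts and turns the commanded pose from where the row before left it, along the tool's axes as they then stand; what a row does not reach is not made up. A row lasts 1/8 s, in which the tool goes at most 62.5 mm and 10.7 degrees, less where a joint would pass 70% of its speed; a pose out of reach is approached as far as the arm can. A call is refused whole if a number of a shift passes 1 or a number of a turn 0.188, either way. A call with a gripper value outside its range is refused whole. "fingers" is the finger opening in mm, from 0 to 85.4, set as the call begins (left out, the last holds). The fingers move at their own pace and stop on an object; "newtons" is the grip in N (left out, the last holds). Time passes only in rows, so rows that do not move let the fingers close. It gives the time, the measured TCP pose, the force and the opening at its end, in the units of the state.
- monitor.get_obs(): the state, without advancing time (a new reading comes with each control period).
- viewer.get_image(name): name is "scene" or "side" or "wrist"; returns a dict with "pixels" (384x512x3 uint8, red, green, blue), "mtx" (3x3 intrinsics, pixels), "position" and "orientation" of the camera in the world. Camera axes: x right, y down, z forward; pixel columns grow to the right and rows downward; lengths in m; the calibration is good to about 2 mm. A picture is of the moment at which its call begins. There is no depth.
- close_job(): hands the job in, once; it reports no verdict.
The state is a dict: "time": time; "joint_positions": joint angles; "dq": joint speeds; "joint_torque": joint torques, N m; "position": TCP position; "tcp_rot": TCP orientation; "contact_force": force on the tool from outside, world axes, zero at the start; "torque": the same for the moment, N m; "width": finger opening in m.
Only numpy, scipy, OpenCV 4.12 (cv2) and the standard library are available. Lean on these libraries where they do the work, as an engineer would, in place of code of your own. Each camera call takes 0.05 s, during which the arm holds its last target. There are 200 camera calls.

## Working session

There is one attempt and no reset: what is moved stays moved. The work goes in short steps, Python scripts to look and compute and a tool call to move; the robot and the scene stay as the last step left them, time stands still between calls to the robot, and variables do not carry over. Pictures are saved under pics/ and viewed, about 8 in all and at most 12, crops included, and the job is handed in when it is done.

Besides the shell and the picture viewer there is one more tool, called after "Call:" in YAML: its name, and indented under it one key for each argument. jog_arm: Moves the arm, as the interface text tells. Its arguments: {"type":"object","properties":{"dp":{"type":"array"},"rotation":{"type":"array"},"fingers":{"type":"number"},"newtons":{"type":"number"}},"required":["dp","rotation"]}

```bash
mkdir -p pics; ls
cat > h.py <<'E'
import numpy as np, cv2
from scipy.spatial.transform import Rotation as R
from plant import monitor, viewer, close_job, arm
def shot(n,f=None):
    im=viewer.get_image(n)
    if f: cv2.imwrite('pics/'+f,im['pixels'][:,:,::-1]); np.savez('pics/'+f[:-4],**im)
    return im
def load(f): return dict(np.load('pics/'+f+'.npz'))
def ray(im,u,v):
    d=np.linalg.inv(im['mtx'])@np.array([u,v,1.]); 
    d=R.from_quat(im['orientation']).as_matrix()@d
    return np.array(im['position']),d/np.linalg.norm(d)
def onz(im,u,v,z):
    p,d=ray(im,u,v); return p+d*(z-p[2])/d[2]
def tri(a,ua,b,ub):
    p,d=ray(a,*ua);q,e=ray(b,*ub)
    s=np.linalg.lstsq(np.c_[d,-e],q-p,rcond=None)[0]
    x=p+d*s[0];y=q+e*s[1]; return (x+y)/2,np.linalg.norm(x-y)
def proj(im,X):
    c=R.from_quat(im['orientation']).as_matrix().T@(np.array(X)-im['position']); c=im['mtx']@c; return c[:2]/c[2]
E
python3 - <<'E'
from h import *
for n in ['scene','side','wrist']:
    im=shot(n,n+'0.png'); print(n,im['position'],im['orientation'],im['mtx'][0,0])
o=monitor.get_obs(); print(o)
a=cv2.imread('pics/scene0.png');b=cv2.imread('pics/side0.png')
cv2.imwrite('pics/both.png',np.vstack([a,b])[:, :])
E
```

```text
pics
scene [1.02462998 0.23853185 0.7571633 ] [ 0.47648706  0.79777986 -0.31431305 -0.19420269] 357.06311397030106
side [-0.18957215 -1.11891455  0.87810754] [ 0.83346077 -0.25436934  0.13017635 -0.47296247] 479.8584471527993
wrist [ 0.34645366 -0.5229169   0.37355014] [ 0.84381552 -0.5173759  -0.07577136  0.12064928] 268.38788352597754
{'time': 0.15, 'joint_positions': array([-1.22002795e+00,  5.32377729e-02,  1.61396622e+00,  2.70677490e-05,
        1.47599391e+00, -1.18991463e-01]), 'dq': array([-0.00209796, -0.00230195, -0.00249396, -0.00073242, -0.00151501,
        0.00049603]), 'joint_torque': array([-7.71712712e-04, -3.94243133e+01, -3.70723379e+01, -1.33196422e-04,
        4.66351412e-03, -1.52656878e-05]), 'position': array([ 0.28280463, -0.55694973,  0.30293254]), 'tcp_rot': array([-0.60227389,  0.37034782, -0.36946959,  0.60299326]), 'contact_force': array([ 0.65875235, -0.10998579, -0.26128841]), 'torque': array([ 0.00029925, -0.00749374,  0.01702827]), 'width': 0.08573524670759619}
```

View pics/scene0.png

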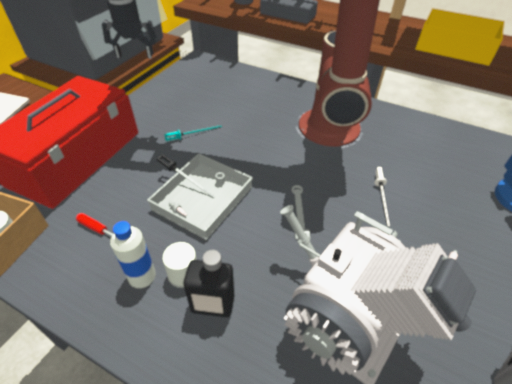

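View pics/side0.png

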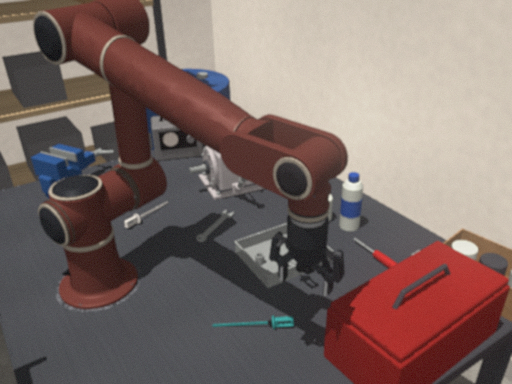

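Scene: tray around (200,195), with a black-handled stick at (167,162)→(212,194). The tube mouth is near (288,212), with the engine at (380,280). In the side view the gripper hides the handle. Candidates for the dipstick: the black loop handle in the tray at scene (167,162), the white-handled stick at (380,178), the teal screwdriver at (175,134) and the red screwdriver at (90,222). By the description it is the black one; next I check it in a close crop.

Run:
```python
from h import *
a=cv2.imread('pics/scene0.png');w=cv2.imread('pics/wrist0.png')
c1=cv2.resize(a[140:240,140:260],None,fx=3.3,fy=3.3,interpolation=2)
c2=cv2.resize(a[170:270,260:380],None,fx=3.3,fy=3.3,interpolation=2)
cv2.imwrite('pics/crops.png',np.hstack([c1,c2]))
```

```text
(no output)
```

View pics/crops.png

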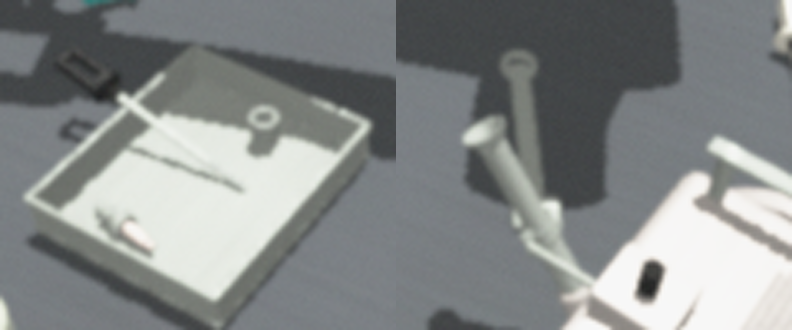

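View pics/wrist0.png

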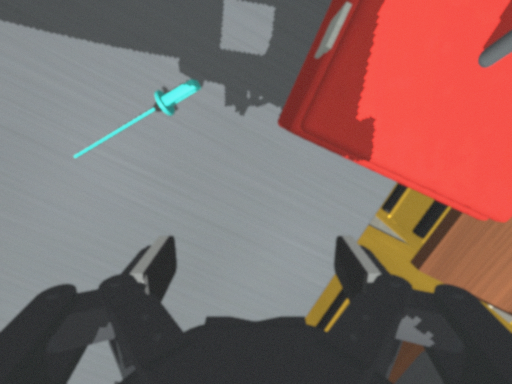

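The crop shows the black loop handle at (166,162), flange near (172,166), blade tip near (212.5,196.5), and the tube mouth at (287.5,209.5). The teal thing in the wrist view has a flange too and is the decoy.

Run:
```python
from h import *
s=load('scene0'); np.set_printoptions(precision=4,suppress=True)
g=onz(s,166.2,161.8,.060);t=onz(s,212.3,196.6,.003)
print('grip',g,'tip',t,'len',np.linalg.norm(g-t),'heading',np.degrees(np.arctan2(*(g-t)[1::-1])),'tilt',np.degrees(np.arcsin((g-t)[2]/np.linalg.norm(g-t))))
m=onz(s,287.4,209.6,.163);print('mouth',m)
for uv,z in [((185,225),0),((147.5,199.5),.042),((200,155),.042),((251.5,177.5),.042),((207,230.5),.042)]: print(onz(s,*uv,z))
# tube bottom/axis: pixel of lower point visible where clamp
for uv,z in [((308,248),.045),((305,240),.07)]: print('ax',onz(s,*uv,z))
o=monitor.get_obs();T=R.from_quat(o['tcp_rot']);print('tcp R\n',T.as_matrix())
w=load('wrist0');print('cam in tool',T.inv().apply(w['position']-o['position']),(T.inv()*R.from_quat(w['orientation'])).as_matrix())
```

```text
grip [ 0.4682 -0.333   0.06  ] tip [ 0.4772 -0.1755  0.003 ] len 0.16773416621604462 heading -93.2685410295784 tilt 19.86611695226019
mouth [0.5476 0.0756 0.163 ]
[ 0.5952 -0.186   0.    ]
[ 0.5968 -0.2998  0.042 ]
[ 0.3808 -0.2774  0.042 ]
[ 0.3909 -0.0959  0.042 ]
[ 0.6071 -0.1048  0.042 ]
ax [0.5378 0.1351 0.045 ]
ax [0.5375 0.1242 0.07  ]
tcp R
 [[ 0.4527 -0.0005  0.8917]
 [-0.8917  0.0015  0.4527]
 [-0.0016 -1.      0.0002]]
cam in tool [-0.0016 -0.0706  0.0722] [[ 1.      0.0009 -0.0012]
 [ 0.0014 -0.2822  0.9593]
 [ 0.0006 -0.9593 -0.2822]]
```

```bash
cat >> h.py <<'E'
np.set_printoptions(precision=3,suppress=True)
GO=.054
def stickR(heading,tilt,roll=0):
    h,t=np.radians([heading,tilt]); x=np.array([np.cos(h)*np.cos(t),np.sin(h)*np.cos(t),np.sin(t)])
    y=np.cross([0,0,1],x);y/=np.linalg.norm(y); return np.c_[x,y,np.cross(x,y)]
Q=np.c_[[0,1,0],-np.array([1,0,1])/2**.5,np.array([-1,0,1])/2**.5]  # tool axes in stick frame
def plan(p,Rm,n,cur=None):
    """rows from current tcp pose to tcp (p,Rm) in n rows"""
    o=monitor.get_obs(); p0,R0=cur if cur else (o['position'],R.from_quat(o['tcp_rot']).as_matrix())
    rv=R.from_matrix(R0.T@Rm).as_rotvec()/n; dp=[];Rc=R0
    for i in range(n):
        dp.append((Rc.T@(p-p0)/n/.04)); Rc=Rc@R.from_rotvec(rv).as_matrix()
    print('dist',np.linalg.norm(p-p0),'rot',np.degrees(np.linalg.norm(rv)*n),'rows',n)
    print('dp',np.round(dp,2).tolist());print('rot',np.round(rv,3).tolist())
E
python3 - <<'E'
from h import *
s=load('scene0')
print('box corners',onz(s,50,201,0),onz(s,137,130,0.02), onz(s,105,82,.15))
S=stickR(-93.3,18); Rt=S@Q; f=Rt[:,1]; g=np.array([.468,-.333,.06])
p=g-f*(.054+.09); print(p,Rt)
plan(p,Rt,8)
# tube axis from scene
m=onz(s,287.4,209.6,.163)
import itertools
d1=ray(s,287.4,209.6)[1]
for uv in [(305.5,240),(307,243)]:
    d2=ray(s,*uv)[1]; n=np.cross(d1,d2);n/=np.linalg.norm(n)
    for yaw in np.arange(-110,-70,.1):
        a=stickR(yaw,50)[:,0]
        if abs(a@n)<.002: print('yaw',yaw,a@n)
E
```

```text
box corners [ 0.706 -0.566  0.   ] [ 0.357 -0.548  0.02 ] [ 0.329 -0.666  0.15 ]
[ 0.464 -0.398  0.188] [[ 0.998  0.026  0.051]
 [-0.058  0.453  0.89 ]
 [ 0.    -0.891  0.454]]
dist 0.2669036589012102 rot 65.05734173847947 rows 8
dp [[-0.18, 0.36, 0.73], [-0.08, 0.4, 0.73], [0.02, 0.44, 0.71], [0.13, 0.48, 0.67], [0.23, 0.5, 0.62], [0.32, 0.53, 0.56], [0.4, 0.54, 0.49], [0.47, 0.56, 0.4]]
rot [0.053, -0.128, 0.031]
yaw -99.60000000000059 -0.0017268247996029369
yaw -99.5000000000006 -0.0008435216206922154
yaw -99.4000000000006 3.885709562547351e-05
yaw -99.30000000000061 0.0009203086614713767
yaw -99.20000000000061 0.0018008303917912043
yaw -100.20000000000056 -0.001156378682804456
yaw -100.10000000000056 -0.0002692373273338783
yaw -100.00000000000057 0.0006169854292440807
yaw -99.90000000000057 0.0015022868873413124
```

Call:
jog_arm:
  dp:
    - [-0.18,0.36,0.73]
    - [-0.08,0.4,0.73]
    - [0.02,0.44,0.71]
    - [0.13,0.48,0.67]
    - [0.23,0.5,0.62]
    - [0.32,0.53,0.56]
    - [0.4,0.54,0.49]
    - [0.47,0.56,0.4]
  rotation:
    - [0.053,-0.128,0.031]
    - [0.053,-0.128,0.031]
    - [0.053,-0.128,0.031]
    - [0.053,-0.128,0.031]
    - [0.053,-0.128,0.031]
    - [0.053,-0.128,0.031]
    - [0.053,-0.128,0.031]
    - [0.053,-0.128,0.031]
  fingers: 60

```text
time: 1.15
position: [0.4647, -0.3983, 0.188]
tcp_rot: [-0.522, 0.015, -0.022, 0.852]
contact_force: [-0.1, -0.8, -0.5]
width: 0.0603
```

Call:
jog_arm:
  dp:
    - [0,0,0]
    - [0,0,0]
  rotation:
    - [0,0,0]
    - [0,0,0]

```text
time: 1.4
position: [0.4639, -0.3994, 0.1889]
tcp_rot: [-0.523, 0.017, -0.023, 0.852]
contact_force: [-0.0, -0.1, 0.6]
width: 0.0603
```

Run:
```python
from h import *
w=shot('wrist','w1.png'); o=monitor.get_obs(); print(o['position'],R.from_quat(o['tcp_rot']).as_matrix(),o['time'])
S=stickR(-93.3,18);t=np.array([.468,-.333,.06])-.18*S[:,0]
for x in (0,.126,.15,.18,.201): print(x,proj(w,t+x*S[:,0]))
```

```text
[ 0.464 -0.4    0.189] [[ 0.998  0.023  0.053]
 [-0.058  0.451  0.891]
 [-0.003 -0.892  0.451]] 1.45
0 [256.521  63.036]
0.126 [256.561 150.196]
0.15 [256.571 171.74 ]
0.18 [256.585 201.739]
0.201 [256.595 225.104]
```

View pics/w1.png

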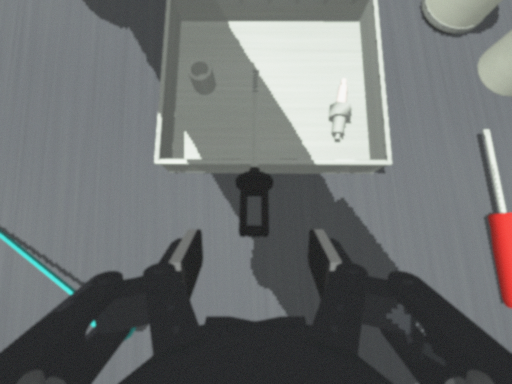

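The wrist view shows the tray with the stick running from tip (255,70) to flange (254,180) and handle end (254,236). The loop hole is at (254,211) and the handle is about 30 px wide, so the stick sits squarely between the fingers. Now I refine its position along its length.

Run:
```python
from h import *
w=load('w1');s=load('scene0')
im=w['pixels'].astype(int); print('rows profile col254',[(r,int(im[r,254].sum()//3)) for r in list(range(62,80,2))+list(range(164,246,2))])
print('row 205',[(c,int(im[205,c].sum()//3)) for c in range(232,278,2)])
t=onz(w,254.8,70,.002);print('tip',t)
for v in (211,213): print('grip@.06',onz(w,254.2,v,.06))
# end at 201 mm: point on ray from end pixel at distance .201 from tip
p,d=ray(w,254.2,235.5)
for L in np.arange(.1,.4,.0005):
    e=p+d*L
    if abs(np.linalg.norm(e-t)-.201)<.0005: print('end',e,'tilt',np.degrees(np.arcsin((e-t)[2]/.201)),'head',np.degrees(np.arctan2(*(e-t)[1::-1])))
print('tri grip',tri(w,(254.2,211),s,(166.2,161.8)))
```

```text
rows profile col254 [(62, 221), (64, 200), (66, 165), (68, 138), (70, 114), (72, 114), (74, 114), (76, 115), (78, 109), (164, 124), (166, 101), (168, 43), (170, 43), (172, 35), (174, 36), (176, 36), (178, 31), (180, 37), (182, 34), (184, 36), (186, 35), (188, 36), (190, 31), (192, 32), (194, 33), (196, 57), (198, 73), (200, 73), (202, 74), (204, 73), (206, 72), (208, 72), (210, 75), (212, 72), (214, 74), (216, 71), (218, 74), (220, 72), (222, 70), (224, 64), (226, 40), (228, 36), (230, 40), (232, 36), (234, 35), (236, 46), (238, 74), (240, 81), (242, 88), (244, 86)]
row 205 [(232, 76), (234, 75), (236, 70), (238, 68), (240, 44), (242, 37), (244, 39), (246, 49), (248, 69), (250, 73), (252, 73), (254, 72), (256, 73), (258, 73), (260, 65), (262, 39), (264, 33), (266, 31), (268, 49), (270, 74), (272, 74), (274, 70), (276, 72)]
tip [ 0.475 -0.169  0.002]
grip@.06 [ 0.466 -0.341  0.06 ]
grip@.06 [ 0.465 -0.342  0.06 ]
end [ 0.464 -0.361  0.063] tilt 17.6312710065077 head -93.28204701479976
end [ 0.464 -0.361  0.062] tilt 17.481816573189054 head -93.28330941306724
end [ 0.464 -0.361  0.062]
[... 180 characters left out ...]
-93.28709740299442
end [ 0.464 -0.361  0.06 ] tilt 16.885212568392543 head -93.28836033141052
end [ 0.464 -0.358 -0.064] tilt -19.045129533391684 head -93.6057108412188
end [ 0.464 -0.358 -0.064] tilt -19.195942451103555 head -93.60700739969901
end [ 0.463 -0.358 -0.065] tilt -19.346893703074155 head -93.6083040957724
end [ 0.463 -0.358 -0.065] tilt -19.497984721340185 head -93.60960092945945
end [ 0.463 -0.358 -0.066] tilt -19.649216948473413 head -93.61089790078078
end [ 0.463 -0.358 -0.066] tilt -19.800591837740406 head -93.61219500975699
end [ 0.463 -0.358 -0.067] tilt -19.952110853264067 head -93.61349225640865
tri grip (array([ 0.464, -0.339,  0.054]), np.float64(0.002986623570990181))
```

Run:
```python
from h import *
Rt=stickR(-93.3,18)@Q
plan(np.array([.465,-.343,.058])-Rt[:,1]*.054,Rt,5)
```

```text
dist 0.08926175567384229 rot 0.25007965789559944 rows 5
dp [[-0.01, 0.44, -0.04], [-0.01, 0.44, -0.04], [-0.01, 0.44, -0.05], [-0.01, 0.44, -0.05], [-0.01, 0.44, -0.05]]
rot [0.001, -0.0, -0.001]
```

Call:
jog_arm:
  dp:
    - [0,0.44,-0.04]
    - [-0.01,0.44,-0.04]
    - [0,0.44,-0.05]
    - [-0.01,0.44,-0.05]
    - [0,0.44,-0.05]
    - [0,0,0]
    - [0,0,0]
  rotation:
    - [0,0,0]
    - [0,0,0]
    - [0,0,0]
    - [0,0,0]
    - [0,0,0]
    - [0,0,0]
    - [0,0,0]

```text
time: 2.33
position: [0.4651, -0.3677, 0.1065]
tcp_rot: [-0.523, 0.016, -0.023, 0.852]
contact_force: [0.2, 0.6, 0.1]
width: 0.0598
```

Call:
jog_arm:
  dp:
    - [0,0,0]
    - [0,0,0]
    - [0,0,0]
    - [0,0,0]
    - [0,0,0]
    - [0,0,0]
  rotation:
    - [0,0,0]
    - [0,0,0]
    - [0,0,0]
    - [0,0,0]
    - [0,0,0]
    - [0,0,0]
  fingers: 0
  newtons: 80

```text
time: 3.08
position: [0.4651, -0.3676, 0.1065]
tcp_rot: [-0.523, 0.016, -0.023, 0.852]
contact_force: [1.8, -0.8, 3.6]
width: 0.023
```

Run:
```python
from h import *
o=monitor.get_obs();R0=R.from_quat(o['tcp_rot']).as_matrix();p0=o['position']
G0=p0+R0[:,1]*.054
R1=R0;p1=p0+[0,0,.07]; print('A');plan(p1,R1,2)
R2=stickR(-95,32)@Q;p2=np.array([.468,-.343,.29])-R2[:,1]*.054; print('B');plan(p2,R2,6,(p1,R1))
a=stickR(-99.7,50)[:,0];R3=stickR(-99.7,50)@Q;m=np.array([.5476,.0756,.163]);p3=m+a*.222-R3[:,1]*.054
print('C',p3);plan(p3,R3,8,(p2,R2))
```

```text
A
dist 0.07 rot 0.0 rows 2
dp [[-0.0, -0.78, 0.4], [-0.0, -0.78, 0.4]]
rot [0.0, 0.0, 0.0]
B
dist 0.16662653285441167 rot 13.995072402057612 rows 6
dp [[0.0, -0.59, 0.36], [0.0, -0.61, 0.34], [0.0, -0.62, 0.31], [0.0, -0.63, 0.29], [0.0, -0.64, 0.26], [0.0, -0.65, 0.23]]
rot [-0.04, 0.005, -0.002]
C [ 0.524 -0.06   0.387]
dist 0.3034635616709743 rot 18.598602022443085 rows 8
dp [[0.1, 0.08, 0.94], [0.09, 0.04, 0.94], [0.08, 0.0, 0.95], [0.07, -0.04, 0.95], [0.06, -0.07, 0.94], [0.05, -0.11, 0.94], [0.04, -0.15, 0.94], [0.03, -0.18, 0.93]]
rot [-0.039, 0.01, -0.001]
```

Call:
jog_arm:
  dp:
    - [0,-0.78,0.4]
    - [0,-0.78,0.4]
    - [0,-0.59,0.36]
    - [0,-0.61,0.34]
    - [0,-0.62,0.31]
    - [0,-0.63,0.29]
    - [0,-0.64,0.26]
    - [0,-0.65,0.23]
  rotation:
    - [0,0,0]
    - [0,0,0]
    - [-0.04,0.005,-0.002]
    - [-0.04,0.005,-0.002]
    - [-0.04,0.005,-0.002]
    - [-0.04,0.005,-0.002]
    - [-0.04,0.005,-0.002]
    - [-0.04,0.005,-0.002]

```text
time: 4.08
position: [0.4664, -0.3542, 0.3429]
tcp_rot: [-0.622, 0.029, -0.034, 0.782]
contact_force: [0.4, -0.6, -0.5]
width: 0.0229
```

Call:
jog_arm:
  dp:
    - [0.1,0.08,0.94]
    - [0.09,0.04,0.94]
    - [0.08,0,0.95]
    - [0.07,-0.04,0.95]
    - [0.06,-0.07,0.94]
    - [0.05,-0.11,0.94]
    - [0.04,-0.15,0.94]
    - [0.03,-0.18,0.93]
  rotation:
    - [-0.039,0.01,0]
    - [-0.039,0.01,0]
    - [-0.039,0.01,0]
    - [-0.039,0.01,0]
    - [-0.039,0.01,0]
    - [-0.039,0.01,0]
    - [-0.039,0.01,0]
    - [-0.039,0.01,0]

```text
time: 5.08
position: [0.5242, -0.0583, 0.3879]
tcp_rot: [0.734, -0.064, 0.054, -0.674]
contact_force: [-0.2, -0.3, -1.0]
width: 0.0228
```

Call:
jog_arm:
  dp:
    - [0,0,0]
    - [0,0,0]
    - [0,0,0]
  rotation:
    - [0,0,0]
    - [0,0,0]
    - [0,0,0]

```text
time: 5.45
position: [0.5241, -0.0606, 0.3868]
tcp_rot: [0.733, -0.065, 0.054, -0.675]
contact_force: [0.1, -0.2, 0.1]
width: 0.0228
```

Run:
```python
from h import *
ims=[shot('scene','s2.png'),shot('side','d2.png'),shot('wrist','w2.png')]; o=monitor.get_obs();Rm=R.from_quat(o['tcp_rot']).as_matrix(); print(o['position'],Rm,o['time'])
S=Rm@Q.T;G=o['position']+Rm[:,1]*.054
for im in ims:
  print('tip',proj(im,G-.182*S[:,0]),'flange',proj(im,G-.03*S[:,0]),'mouth',proj(im,[.5476,.0756,.163]))
tiles=[]
for im,X in zip(ims,[(.54,.03,.2)]*3):
  u,v=proj(im,X).astype(int); u=np.clip(u,100,412);v=np.clip(v,100,284)
  c=im['pixels'][v-100:v+100,u-65:u+65,::-1]; print(u-65,v-100); tiles.append(cv2.resize(c,None,fx=2,fy=2,interpolation=2))
cv2.imwrite('pics/t2.png',np.hstack(tiles))
```

```text
[ 0.524 -0.061  0.387] [[ 0.986 -0.022  0.167]
 [-0.169 -0.08   0.982]
 [-0.009 -0.997 -0.083]] 5.6
tip [279.294 194.19 ] flange [242.665 133.278] mouth [287.409 209.62 ]
tip [249.452 163.326] flange [261.868 140.952] mouth [247.213 168.67 ]
tip [255.962  44.099] flange [255.994 206.07 ] mouth [258.175  18.455]
205 88
187 64
193 0
```

View pics/t2.png

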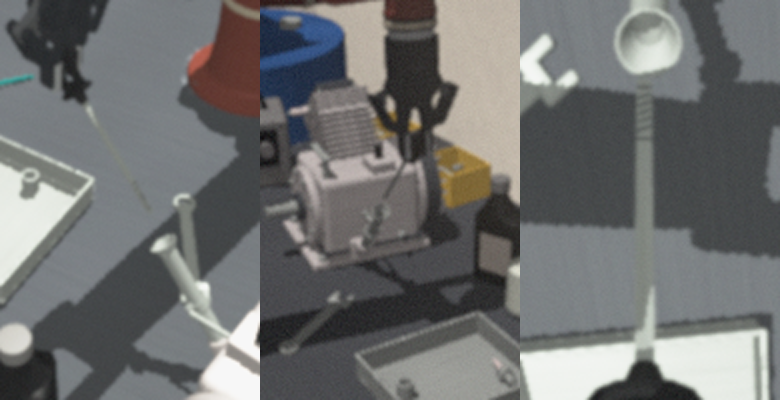

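Tiles: the scene tip is at (279.5,192) and the mouth at (286.5,209.5). In the wrist view the tip is at (255,41.5) and the mouth at (257,20). The blade is held straight, hatch marks toward the camera, and already nearly in line. I compare the stick and mouth in both views.

Run:
```python
from h import *
s=load('s2');w=load('w2');o=monitor.get_obs();Rm=R.from_quat(o['tcp_rot']).as_matrix();S=Rm@Q.T
g=cv2.cvtColor(w['pixels'],cv2.COLOR_RGB2GRAY)
m=(g[0:40,225:290]>150).astype(np.uint8)
c=max(cv2.findContours(m,0,1)[0],key=cv2.contourArea); e=cv2.fitEllipse(cv2.convexHull(c)); print('wrist mouth',e[0][0]+225,e[0][1],e[1:])
for r in range(45,165,15):
    row=g[r,240:275].astype(int); print(r,[int(x) for x in row[6:26]])
gs=cv2.cvtColor(s['pixels'],cv2.COLOR_RGB2GRAY)
m=(gs[198:218,272:300]>120).astype(np.uint8)
print('\n'.join(''.join('#' if x else '.' for x in r) for r in m))
M,em=tri(w,(257,20),s,(287,209.5)); T,et=tri(w,(255.2,41.5),s,(279.5,192)); print('M',M,em,'T',T,et,'diff in stick axes',S.T@(M-T))
print('stick heading',np.degrees(np.arctan2(S[1,0],S[0,0])),'tilt',np.degrees(np.arcsin(S[2,0])))
```

```text
wrist mouth 256.2425994873047 18.55417823791504 ((34.628143310546875, 38.676292419433594), 177.9134979248047)
45 [114, 117, 117, 118, 121, 123, 126, 121, 120, 120, 119, 117, 122, 122, 125, 123, 127, 124, 125, 125]
60 [74, 72, 71, 74, 85, 101, 107, 108, 109, 110, 111, 114, 107, 90, 80, 74, 67, 71, 69, 70]
75 [74, 74, 71, 77, 93, 110, 126, 129, 127, 130, 132, 126, 119, 103, 83, 73, 71, 73, 70, 71]
90 [74, 73, 76, 81, 95, 118, 127, 129, 130, 132, 133, 132, 121, 106, 84, 75, 73, 73, 71, 72]
105 [70, 73, 75, 85, 97, 117, 126, 131, 130, 134, 134, 134, 129, 109, 88, 77, 75, 75, 73, 75]
120 [130, 130, 131, 127, 131, 130, 131, 131, 128, 131, 136, 137, 134, 132, 129, 132, 132, 133, 132, 130]
135 [130, 130, 130, 133, 136, 133, 131, 129, 131, 134, 132, 134, 135, 131, 129, 127, 127, 129, 131, 130]
150 [132, 130, 128, 131, 132, 128, 129, 131, 127, 133, 147, 176, 191, 178, 157, 138, 128, 124, 128, 131]
##############..........####
#############...........####
############............####
###########.............####
#########................###
########.................###
#######..................###
######..........####.....###
#####.........#######....###
####........#########....###
###........##########....###
##........###########.....##
#........###########......##
.........############.....##
........##############....##
........##############....##
..........#############...##
..............#########...##
...............#########..##
................#########.##
M [0.547 0.075 0.162] 0.0005882769409200504 T [0.541 0.052 0.201] 0.0011186918046166882 diff in stick axes [-0.045  0.001 -0.008]
stick heading -99.13883655595275 tilt 49.76583925990465
```

```bash
cat >> h.py <<'E'
M=np.array([.547,.075,.1625]); A=stickR(-99.7,50)[:,0]
E
python3 - <<'E'
from h import *
o=monitor.get_obs();p=o['position'];Rm=R.from_quat(o['tcp_rot']).as_matrix()
G=p+Rm[:,1]*.054;T=np.array([.541,.052,.201]);v=G-T;L=np.linalg.norm(v);a=v/L
print('L',L,'head',np.degrees(np.arctan2(a[1],a[0])),'tilt',np.degrees(np.arcsin(a[2])))
rv=np.cross(a,A);rot=R.from_rotvec(rv).as_matrix();R1=rot@Rm
G1=M+A*(.182+.012)
print(np.degrees(rv),Rm.T@(rot@Rm)[:,1])
plan(G1-R1[:,1]*.054,R1,4)
for d in (.03,): plan(M+A*(.182-d)-R1[:,1]*.054,R1,4,(G1-R1[:,1]*.054,R1))
np.savez('ins.npz',R1=R1)
E
```

```text
L 0.17723211893804225 head -98.7845355498573 tilt 48.13413967016775
[-1.914 -0.148 -0.393] [ 0.007  0.999 -0.032]
dist 0.029100245949851937 rot 1.9594696861137029 rows 4
dp [[-0.0, 0.13, 0.13], [-0.0, 0.13, 0.13], [-0.0, 0.13, 0.13], [-0.0, 0.12, 0.13]]
rot [-0.008, 0.002, -0.002]
dist 0.042 rot 0.0 rows 4
dp [[-0.0, 0.18, 0.19], [-0.0, 0.18, 0.19], [-0.0, 0.18, 0.19], [-0.0, 0.18, 0.19]]
rot [0.0, 0.0, 0.0]
```

Call:
jog_arm:
  dp:
    - [0,0.13,0.13]
    - [0,0.13,0.13]
    - [0,0.13,0.13]
    - [0,0.12,0.13]
    - [0,0,0]
    - [0,0,0]
  rotation:
    - [-0.008,0.002,-0.002]
    - [-0.008,0.002,-0.002]
    - [-0.008,0.002,-0.002]
    - [-0.008,0.002,-0.002]
    - [0,0,0]
    - [0,0,0]

```text
time: 6.35
position: [0.5275, -0.041, 0.3649]
tcp_rot: [0.744, -0.065, 0.058, -0.663]
contact_force: [-0.2, 0.2, -0.7]
width: 0.0228
```

Run:
```python
from h import *
s=shot('scene','s3.png');w=shot('wrist','w3.png')
def crop(im,X):
  u,v=np.array(X); return cv2.resize(im['pixels'][v:v+80,u:u+80,::-1],None,fx=5,fy=5,interpolation=2)
cv2.imwrite('pics/t3.png',np.hstack([crop(s,(240,160)),crop(w,(215,0))]))
```

```text
(no output)
```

View pics/t3.png

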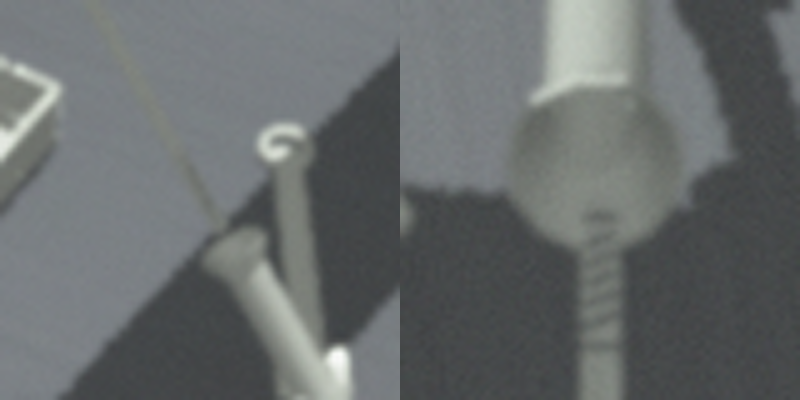

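Scene crop: the blade points straight at the mouth, tip at crop (222,225) and mouth at (235,252). Wrist crop: the blade at column 601 is centred on the mouth at column 597, and the tube runs on behind it. I insert in stages.

Call:
jog_arm:
  dp:
    - [0,0.18,0.19]
    - [0,0.18,0.19]
    - [0,0.18,0.19]
    - [0,0.18,0.19]
    - [0,0,0]
  rotation:
    - [0,0,0]
    - [0,0,0]
    - [0,0,0]
    - [0,0,0]
    - [0,0,0]

```text
time: 7.08
position: [0.5318, -0.014, 0.3313]
tcp_rot: [0.744, -0.065, 0.057, -0.663]
contact_force: [-0.4, -0.0, -0.3]
width: 0.0227
```

Run:
```python
from h import *
R1=np.load('ins.npz')['R1']
plan(M+A*(.180-.12)-R1[:,1]*.054,R1,6)
```

```text
dist 0.0903093321770096 rot 0.1560860267507226 rows 6
dp [[-0.0, 0.26, 0.27], [-0.0, 0.26, 0.27], [-0.0, 0.26, 0.27], [-0.0, 0.26, 0.27], [-0.0, 0.26, 0.27], [-0.0, 0.26, 0.27]]
rot [-0.0, 0.0, -0.0]
```

Call:
jog_arm:
  dp:
    - [0,0.26,0.27]
    - [0,0.26,0.27]
    - [0,0.26,0.27]
    - [0,0,0]
  rotation:
    - [0,0,0]
    - [0,0,0]
    - [0,0,0]
    - [0,0,0]

```text
time: 7.58
position: [0.5365, 0.0143, 0.296]
tcp_rot: [0.744, -0.066, 0.057, -0.663]
contact_force: [-1.2, -0.2, -0.2]
width: 0.0226
```

Call:
jog_arm:
  dp:
    - [0,0.26,0.27]
    - [0,0.26,0.27]
    - [0,0.26,0.27]
    - [0,0,0]
    - [0,0,0]
  rotation:
    - [0,0,0]
    - [0,0,0]
    - [0,0,0]
    - [0,0,0]
    - [0,0,0]

```text
time: 8.2
position: [0.5422, 0.0417, 0.2633]
tcp_rot: [0.744, -0.065, 0.058, -0.663]
contact_force: [0.9, -0.2, -0.2]
width: 0.0227
```

Run:
```python
from h import *
s=shot('scene','s4.png');w=shot('wrist','w4.png'); print(monitor.get_obs()['torque'])
def crop(im,X):
  u,v=np.array(X); return cv2.resize(im['pixels'][v:v+80,u:u+80,::-1],None,fx=5,fy=5,interpolation=2)
cv2.imwrite('pics/t4.png',np.hstack([crop(s,(245,155)),cv2.resize(w['pixels'][60:220,176:336,::-1],(400,400))]))
R1=np.load('ins.npz')['R1']
plan(M+A*(.178-.150)-R1[:,1]*.054,R1,4)
```

```text
[0.058 0.016 0.014]
dist 0.03429907716587072 rot 0.13833916754256387 rows 4
dp [[-0.01, 0.15, 0.16], [-0.01, 0.15, 0.16], [-0.01, 0.15, 0.16], [-0.01, 0.15, 0.16]]
rot [-0.0, 0.0, 0.001]
```

View pics/t4.png

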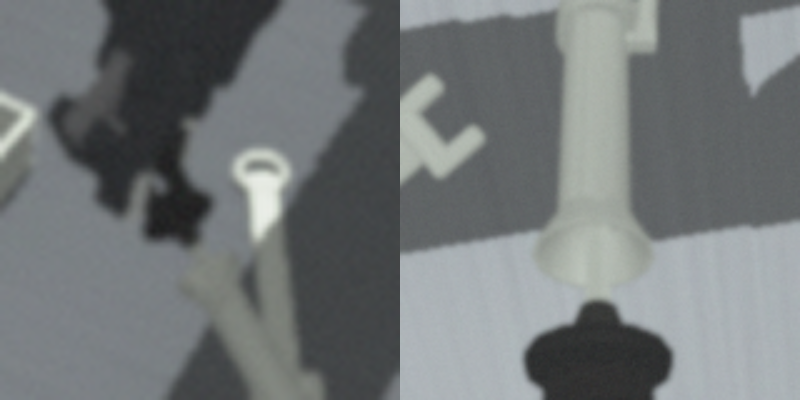

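The plug is in line just short of the mouth (wrist crop, plug at (598,310) and mouth at (597,250)), with no force on the tool. I go on in small steps.

Call:
jog_arm:
  dp:
    - [0,0.15,0.16]
    - [0,0.15,0.16]
    - [0,0.1,0.1]
    - [0,0,0]
  rotation:
    - [0,0,0]
    - [0,0,0]
    - [0,0,0]
    - [0,0,0]

```text
time: 8.8
position: [0.5444, 0.0566, 0.2445]
tcp_rot: [0.744, -0.065, 0.058, -0.663]
contact_force: [-0.4, 0.6, 0.3]
width: 0.0226
```

Call:
jog_arm:
  dp:
    - [0,0.07,0.07]
    - [0,0.07,0.07]
    - [0,0,0]
  rotation:
    - [0,0,0]
    - [0,0,0]
    - [0,0,0]

```text
time: 9.18
position: [0.5457, 0.0597, 0.2416]
tcp_rot: [0.745, -0.065, 0.059, -0.661]
contact_force: [-6.1, -6.4, 9.3]
width: 0.0229
```

Call:
jog_arm:
  dp:
    - [0,0.05,0.05]
    - [0,0,0]
  rotation:
    - [0,0,0]
    - [0,0,0]

```text
time: 9.43
position: [0.5459, 0.0601, 0.2415]
tcp_rot: [0.747, -0.066, 0.058, -0.659]
contact_force: [-12.1, -11.4, 17.6]
width: 0.0231
```

Run:
```python
from h import *
s=shot('scene','s5.png');w=shot('wrist','w5.png'); o=monitor.get_obs()
f=o['contact_force'];print('axial',f@A,'lat',f-(f@A)*A,o['torque'])
cv2.imwrite('pics/t5.png',np.hstack([cv2.resize(s['pixels'][160:240,245:325,::-1],(400,400),interpolation=2),cv2.resize(w['pixels'][100:200,206:306,::-1],(400,400),interpolation=2)]))
R1=np.load('ins.npz')['R1']; Rm=R.from_quat(o['tcp_rot']).as_matrix();G=o['position']+Rm[:,1]*.054;d=G-M
print('G along',d@A,'lat',d-(d@A)*A, 'rot vs plan deg (world)',np.degrees(R.from_matrix(Rm@R1.T).as_rotvec()))
```

```text
axial 22.96177815599509 lat [-9.708  2.588  0.768] [-1.732  2.041 -0.001]
G along 0.03335371703169862 lat [ 0.001 -0.    -0.   ] rot vs plan deg (world) [-0.455  0.015  0.029]
```

View pics/t5.png

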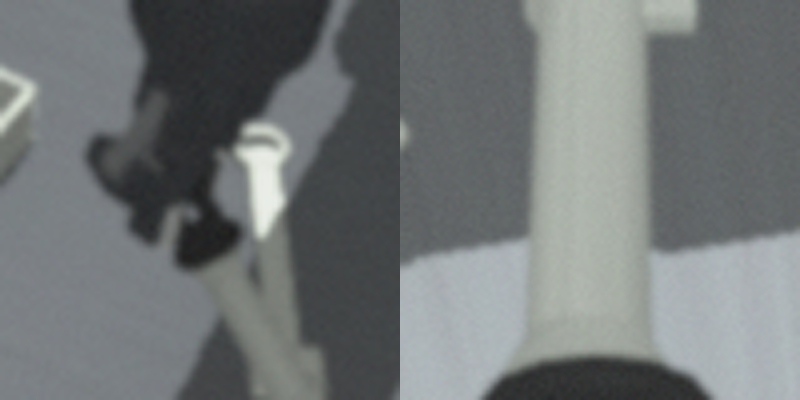

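Flange appears on or very near the mouth, but there is a 10 N sideways force. I relieve that with −1 mm in x, then press again to see whether it goes deeper.

Call:
jog_arm:
  dp:
    - [-0.03,0,0]
    - [0,0,0]
  rotation:
    - [0,0,0]
    - [0,0,0]

```text
time: 9.78
position: [0.5455, 0.0601, 0.2416]
tcp_rot: [0.746, -0.065, 0.06, -0.66]
contact_force: [-8.0, -12.0, 16.1]
width: 0.0227
```

Call:
jog_arm:
  dp:
    - [-0.01,0.02,0.02]
    - [0,0,0]
  rotation:
    - [0,0,0]
    - [0,0,0]

```text
time: 10.02
position: [0.5455, 0.0602, 0.2415]
tcp_rot: [0.747, -0.064, 0.06, -0.659]
contact_force: [-9.2, -13.8, 18.7]
width: 0.0226
```

```bash
cat > st.py <<'E'
from h import *
o=monitor.get_obs();f=o['contact_force'];print('axial',f@A,'lat',f-(f@A)*A,o['torque'])
R1=np.load('ins.npz')['R1']; Rm=R.from_quat(o['tcp_rot']).as_matrix();G=o['position']+Rm[:,1]*.054;d=G-M
print('G along',d@A,'lat mm',1e3*(d-(d@A)*A), 'rot vs plan deg (world)',np.degrees(R.from_matrix(Rm@R1.T).as_rotvec()))
E
python3 st.py
```

```text
axial 24.071524716434187 lat [-6.599  1.442  0.26 ] [-2.268  1.502  0.042]
G along 0.03331147400569687 lat mm [ 1.186 -0.307 -0.086] rot vs plan deg (world) [-0.564 -0.199  0.015]
```

Run:
```python
from h import *
S=stickR(-99.7,50);th=np.linspace(0,2*np.pi,181)
def circ(im,s,r):
    P=np.array([proj(im,M+s*A+r*(np.cos(t)*S[:,1]+np.sin(t)*S[:,2])) for t in th]); i=P[:,0].argmin();j=P[:,0].argmax()
    return 'w %.1f (%.1f..%.1f) row@wide %.1f top %.1f bot %.1f'%(np.ptp(P[:,0]),P[i,0],P[j,0],P[[i,j],1].mean(),P[:,1].min(),P[:,1].max())
for n in ('w4','w5'):
    w=load(n); print(n)
    for s in (-.004,-.002,0,.002,.004): print(' rim',s,circ(w,s,.0155))
    for s in ([.025,.030,.033,.036,.04] if n=='w4' else [-.002,0,.002,.004,.006]): print(' flange under',s,circ(w,s,.017))
    g=cv2.cvtColor(w['pixels'],cv2.COLOR_RGB2GRAY)
    for c in (246,255,264): print(c,[int(x) for x in g[165:215,c]])
```

```text
w4
 rim -0.004 w 49.0 (229.3..278.2) row@wide 152.3 top 138.1 bot 166.6
 rim -0.002 w 49.2 (229.1..278.4) row@wide 154.9 top 140.9 bot 169.1
 rim 0 w 49.5 (229.0..278.5) row@wide 157.5 top 143.6 bot 171.6
 rim 0.002 w 49.8 (228.9..278.6) row@wide 160.2 top 146.5 bot 174.1
 rim 0.004 w 50.0 (228.7..278.8) row@wide 162.9 top 149.3 bot 176.7
 flange under 0.025 w 58.3 (224.6..282.9) row@wide 193.0 top 180.1 bot 206.2
 flange under 0.03 w 59.2 (224.2..283.4) row@wide 200.9 top 188.5 bot 213.4
 flange under 0.033 w 59.7 (224.0..283.6) row@wide 205.7 top 193.7 bot 217.8
 flange under 0.036 w 60.2 (223.7..283.9) row@wide 210.6 top 198.9 bot 222.3
 flange under 0.04 w 61.0 (223.3..284.3) row@wide 217.2 top 206.1 bot 228.4
246 [187, 187, 187, 188, 188, 188, 186, 185, 180, 174, 176, 179, 179, 179, 180, 180, 178, 174, 172, 162, 150, 136, 114, 94, 72, 57, 50, 53, 48, 48, 46, 51, 51, 47, 44, 43, 45, 46, 51, 47, 49, 47, 48, 50, 55, 49, 48, 44, 49, 52]
255 [178, 179, 178, 179, 178, 177, 179, 179, 179, 177, 178, 179, 177, 168, 144, 104, 69, 58, 57, 58, 57, 59, 54, 54, 48, 51, 47, 54, 53, 53, 54, 50,
[... 1013 characters left out ...]
6 bot 220.0
246 [173, 175, 175, 175, 174, 175, 174, 175, 175, 174, 173, 172, 170, 169, 166, 163, 163, 168, 166, 163, 164, 163, 161, 148, 118, 80, 56, 52, 52, 55, 54, 48, 46, 48, 49, 49, 47, 49, 50, 45, 50, 49, 53, 46, 53, 50, 48, 52, 54, 52]
255 [174, 175, 174, 173, 175, 174, 174, 172, 175, 176, 176, 174, 175, 175, 169, 169, 169, 168, 168, 167, 168, 164, 153, 127, 86, 55, 48, 53, 53, 57, 54, 53, 48, 45, 48, 49, 44, 47, 48, 50, 46, 50, 50, 52, 46, 45, 47, 49, 49, 49]
264 [160, 163, 163, 161, 162, 161, 160, 159, 161, 162, 162, 162, 163, 160, 158, 160, 159, 162, 159, 160, 159, 163, 159, 144, 114, 79, 54, 50, 53, 54, 53, 51, 48, 47, 46, 50, 52, 50, 46, 50, 50, 48, 51, 47, 52, 50, 51, 52, 51, 47]
```

Wrist measurements: the mouth rim was at row 174 before insertion, which is +2 mm on my M estimate. The flange edge is now at row 188.5, which is +1.4 mm. So the flange is on the rim within about 0.6 mm, against a stiff stop. One more relieve-and-press settles it.

Call:
jog_arm:
  dp:
    - [-0.05,0,0]
    - [0,0.04,0.04]
    - [0,0,0]
  rotation:
    - [0,0,0]
    - [0,0,0]
    - [0,0,0]

```text
time: 10.4
position: [0.5451, 0.0606, 0.2416]
tcp_rot: [0.748, -0.063, 0.062, -0.658]
contact_force: [-6.9, -19.3, 21.7]
width: 0.0224
```

```bash
python3 st.py
python3 - <<'E'
from h import *
w=shot('wrist','w6.png');g=cv2.cvtColor(w['pixels'],cv2.COLOR_RGB2GRAY)
for c in (240,246,255,264,270): print(c,[int(x) for x in g[182:200,c]])
print([int(x) for x in g[198,215:295]])
S=stickR(-99.7,50)
for s in (0,.001,.002,.003): print(s,min(proj(w,M+s*A+.017*(np.cos(t)*S[:,1]+np.sin(t)*S[:,2]))[1] for t in np.linspace(0,6.28,90)))
E
```

```text
axial 29.626440483102645 lat [-3.74  -0.522 -0.96 ] [-3.096  1.149 -0.06 ]
G along 0.03327692925878296 lat mm [ 1.057 -0.14   0.033] rot vs plan deg (world) [-0.775 -0.448 -0.005]
240 [157, 159, 161, 161, 161, 160, 158, 145, 119, 80, 55, 50, 50, 53, 50, 51, 49, 51]
246 [166, 169, 167, 166, 164, 164, 149, 121, 84, 56, 44, 55, 52, 52, 49, 48, 46, 53]
255 [170, 168, 169, 170, 164, 156, 129, 90, 56, 52, 53, 52, 52, 54, 53, 49, 51, 50]
264 [164, 162, 162, 163, 162, 156, 150, 120, 83, 54, 49, 48, 50, 53, 51, 53, 52, 50]
270 [178, 177, 177, 174, 169, 164, 157, 141, 113, 76, 55, 52, 53, 47, 51, 53, 50, 47]
[180, 181, 178, 177, 177, 175, 175, 178, 178, 178, 172, 154, 125, 90, 62, 49, 47, 48, 49, 50, 50, 49, 50, 53, 48, 49, 51, 47, 50, 49, 47, 46, 48, 49, 45, 48, 49, 47, 49, 46, 51, 48, 49, 49, 49, 47, 51, 49, 46, 52, 49, 47, 46, 49, 50, 50, 51, 49, 52, 45, 51, 50, 47, 48, 49, 55, 68, 99, 130, 155, 170, 179, 183, 180, 182, 182, 181, 181, 179, 179]
0 186.5727480988052
0.001 188.28089950301714
0.002 189.99995826126286
0.003 191.73002918108122
```

Pressing harder (30 N axial) gives no further travel, and G stays at 33.3 mm with the flange at the rim, so it is home. Now I draw it out along the axis.

Run:
```python
from h import *
R1=np.load('ins.npz')['R1']
pa=M+[.0005,0,0]+A*.060-R1[:,1]*.054
plan(pa,R1,3); plan(M+A*.235-R1[:,1]*.054,R1,8,(pa,R1))
```

```text
dist 0.027177598885050135 rot 0.8879482106877444 rows 3
dp [[0.0, -0.15, -0.17], [0.0, -0.15, -0.17], [0.0, -0.15, -0.17]]
rot [0.004, -0.0, 0.003]
dist 0.1750548571304747 rot 0.0 rows 8
dp [[0.0, -0.38, -0.4], [0.0, -0.38, -0.4], [0.0, -0.38, -0.4], [0.0, -0.38, -0.4], [0.0, -0.38, -0.4], [0.0, -0.38, -0.4], [0.0, -0.38, -0.4], [0.0, -0.38, -0.4]]
rot [0.0, 0.0, 0.0]
```

Call:
jog_arm:
  dp:
    - [0.03,-0.2,-0.2]
    - [0.03,-0.2,-0.2]
    - [0.02,-0.2,-0.2]
    - [0,0,0]
  rotation:
    - [0,0,0]
    - [0,0,0]
    - [0,0,0]
    - [0,0,0]

```text
time: 10.95
position: [0.5424, 0.044, 0.2616]
tcp_rot: [0.744, -0.065, 0.059, -0.663]
contact_force: [-0.2, 0.4, -1.0]
width: 0.023
```

```bash
python3 st.py
python3 - <<'E'
from h import *
R1=np.load('ins.npz')['R1']
plan(M+A*.235-R1[:,1]*.054,R1,8)
E
```

```text
axial -0.9752150088257426 lat [-0.348 -0.247 -0.253] [ 0.052  0.001 -0.036]
G along 0.05890093874705505 lat mm [0.811 0.232 0.306] rot vs plan deg (world) [ 0.029 -0.124  0.06 ]
dist 0.17606691271540928 rot 0.1405817862714319 rows 8
dp [[0.0, -0.38, -0.4], [0.0, -0.38, -0.4], [0.0, -0.38, -0.4], [0.0, -0.38, -0.4], [0.0, -0.38, -0.4], [0.0, -0.38, -0.4], [0.0, -0.38, -0.4], [0.0, -0.38, -0.4]]
rot [-0.0, 0.0, 0.0]
```

Call:
jog_arm:
  dp:
    - [0,-0.38,-0.4]
    - [0,-0.38,-0.4]
    - [0,-0.38,-0.4]
    - [0,-0.38,-0.4]
    - [0,-0.38,-0.4]
    - [0,-0.38,-0.4]
    - [0,-0.38,-0.4]
    - [0,-0.38,-0.4]
  rotation:
    - [0,0,0]
    - [0,0,0]
    - [0,0,0]
    - [0,0,0]
    - [0,0,0]
    - [0,0,0]
    - [0,0,0]
    - [0,0,0]

```text
time: 11.95
position: [0.5222, -0.0681, 0.3975]
tcp_rot: [0.744, -0.065, 0.058, -0.663]
contact_force: [1.0, 0.3, -0.4]
width: 0.0226
```

```bash
python3 st.py
python3 - <<'E'
from h import *
s=shot('scene','s7.png');w=shot('wrist','w7.png');o=monitor.get_obs()
Rm=R.from_quat(o['tcp_rot']).as_matrix();G=o['position']+Rm[:,1]*.054
# tool->level: final tilt 0 for stick (true tilt offset from tool-nominal measured next)
g=cv2.cvtColor(w['pixels'],cv2.COLOR_RGB2GRAY)
cv2.imwrite('pics/t7.png',np.hstack([cv2.resize(s['pixels'][120:220,220:320,::-1],(400,400),interpolation=2),cv2.resize(w['pixels'][0:200,156:356,::-1],(400,400))]))
for k in (0,1.5,2.5,4): 
  B=Rm@Q.T; rot=R.from_rotvec(-np.radians(k)*B[:,1]).as_matrix(); 
  for T in (.178,.182): X=G-T*(rot.T@B)[:,0]; print(k,T,X,proj(s,X),proj(w,X))
E
```

```text
axial -0.5427344281228114 lat [ 0.966 -0.087  0.065] [0.01  0.022 0.005]
G along 0.23629604672987328 lat mm [-0.291  0.481  0.357] rot vs plan deg (world) [ 0.019 -0.055  0.083]
0 0.178 [0.542 0.034 0.206] [272.179 187.585] [256.021  45.715]
0 0.182 [0.543 0.036 0.203] [273.044 189.131] [256.022  42.806]
1.5 0.178 [0.543 0.037 0.209] [273.633 187.403] [256.038  40.388]
1.5 0.182 [0.543 0.04  0.206] [274.532 188.953] [256.038  37.349]
2.5 0.178 [0.543 0.04  0.211] [274.594 187.254] [256.049  36.777]
2.5 0.182 [0.544 0.042 0.208] [275.517 188.806] [256.05   33.647]
4 0.178 [0.544 0.043 0.214] [276.024 186.989] [256.067  31.268]
4 0.182 [0.544 0.046 0.211] [276.982 188.543] [256.067  27.995]
```

View pics/t7.png

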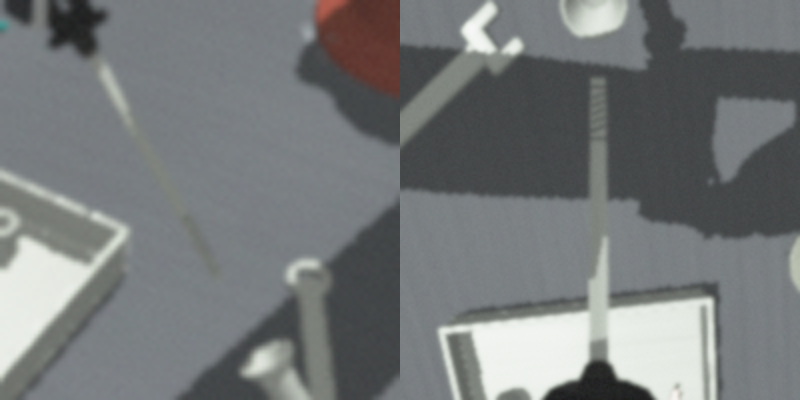

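Drawn clear: tip at scene (273.7,188.2) and wrist (255,39), marks facing the camera and the mouth well away. These fit a stick tilt 1.5° less than tool-nominal. Next I level it.

Run:
```python
from h import *
Rt=stickR(-99.3,1.5)@Q
plan(np.array([.512,-.14,.36])-Rt[:,1]*.054,Rt,8)
```

```text
dist 0.10934878442672614 rot 50.14278462284731 rows 8
dp [[0.01, 0.04, -0.34], [0.01, 0.0, -0.34], [0.01, -0.03, -0.34], [0.01, -0.07, -0.33], [0.01, -0.11, -0.32], [0.0, -0.14, -0.31], [0.0, -0.18, -0.29], [0.0, -0.21, -0.27]]
rot [0.109, -0.002, 0.001]
```

Call:
jog_arm:
  dp:
    - [0.01,0.04,-0.34]
    - [0.01,0,-0.34]
    - [0.01,-0.03,-0.34]
    - [0.01,-0.07,-0.33]
    - [0.01,-0.11,-0.32]
    - [0,-0.14,-0.31]
    - [0,-0.18,-0.29]
    - [0,-0.21,-0.27]
  rotation:
    - [0.109,-0.002,0.001]
    - [0.109,-0.002,0.001]
    - [0.109,-0.002,0.001]
    - [0.109,-0.002,0.001]
    - [0.109,-0.002,0.001]
    - [0.109,-0.002,0.001]
    - [0.109,-0.002,0.001]
    - [0.109,-0.002,0.001]

```text
time: 13.05
position: [0.506, -0.1753, 0.3962]
tcp_rot: [-0.393, 0.032, -0.072, 0.916]
contact_force: [0.6, 1.1, -0.7]
width: 0.0228
```

Call:
jog_arm:
  dp:
    - [0,0,0]
    - [0,0,0]
    - [0,0,0]
  rotation:
    - [0,0,0]
    - [0,0,0]
    - [0,0,0]

```text
time: 13.42
position: [0.5063, -0.1741, 0.3972]
tcp_rot: [-0.395, 0.031, -0.072, 0.915]
contact_force: [-0.8, -0.6, -1.0]
width: 0.0225
```

Run:
```python
from h import *
s=shot('scene','s8.png');w=shot('wrist','w8.png');d=shot('side','d8.png');o=monitor.get_obs()
Rm=R.from_quat(o['tcp_rot']).as_matrix();G=o['position']+Rm[:,1]*.054;B=Rm@Q.T;print(o['position'],G,'\n',B,o['dq'],o['joint_positions'])
for k in (0,1.5,3):
  rot=R.from_rotvec(-np.radians(k)*B[:,1]).as_matrix();X=G-.18*(rot.T@B)[:,0];print(k,X,proj(s,X),proj(w,X),proj(d,X))
cv2.imwrite('pics/t8.png',np.hstack([cv2.resize(s['pixels'][60:210,190:340,::-1],(400,400),interpolation=2),cv2.resize(w['pixels'][0:200,156:356,::-1],(400,400))]))
```

```text
[ 0.506 -0.174  0.397] [ 0.512 -0.138  0.358] 
 [[-0.156  0.988  0.006]
 [-0.987 -0.156  0.029]
 [ 0.029 -0.001  1.   ]] [-0.004  0.002  0.     0.001  0.002 -0.   ] [-0.705 -0.08   1.683  0.67   1.912 -0.439]
0 [0.54  0.04  0.353] [279.679 132.997] [255.834  45.577] [249.571 117.416]
1.5 [0.54  0.04  0.357] [279.88  130.943] [255.841  40.16 ] [249.518 115.92 ]
3 [0.54  0.04  0.362] [280.027 128.841] [255.849  34.63 ] [249.483 114.431]
```

View pics/t8.png

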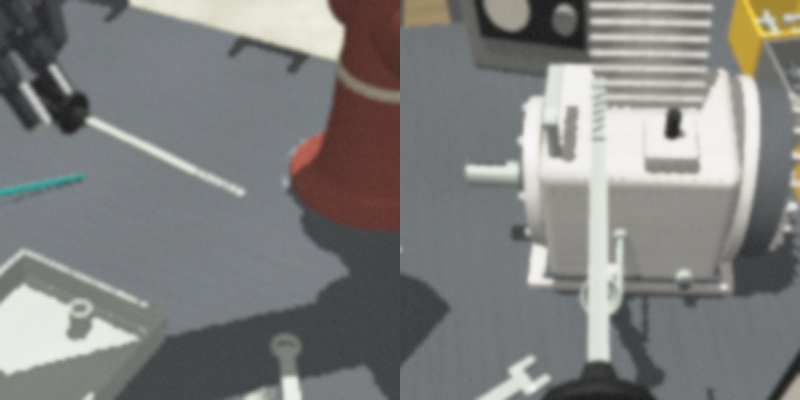

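Scene: the stick is level in free air with its tip at (281,132). Wrist: the hatch marks face up with the tip at (255,40), which puts the tilt at about 0–1° and z ≈ 0.36 m against the mouth's 0.163 m. The joints are still, so I hand in.

```bash
python3 -c "
from h import *
print(close_job())"
```

```text
the job is handed in; nothing more can be done
None
```

I gripped the black dipstick by its loop, pushed it home in the engine's tube, drew it straight out and handed the job in still holding it up level, after about 13.5 s of robot time.

- **Fully home:** it came to a hard stop, with no further travel at about 30 N along the tube. The wrist picture put the flange within about 1 mm of the rim.
- **Sideways force:** there was up to 10 N of sideways force as it seated, eased to 4 N. All forces stayed well under the limits.
- **Final hold:** the marked face is up, about 0.36 m high against the mouth's 0.163 m. Contact force was about 1 N (noise), and the joints were still.
- **Disagreement:** the two views differ slightly on the final tilt. The wrist camera says about 0.2° and the scene camera about 1°.
- **Not checked:** I did not measure the other bench items again at the end; the arm touched nothing else that I could see.

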